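# Close the hold-down bar of the circuit-board jig

### The job

Two board-repair jigs stand on the bench, each with a red-tipped hinged bar standing open. On the jig that holds the green circuit board, swing the bar down until it rests fully home in its brass forked catch, then let go of it. Leave the bar of the empty jig standing as it is.

Things in the scene. Friction and masses are not known exactly. Their poses are not given: they have to be found in the camera images.
- bar (a joint): Angle of the hold-down bar on the jig WITH the green board, rad: 0 = level, home in the brass fork (hard stop); grows as the free end rises; starts 0.85 to 1.3. Stiff hinge: the bar stays where it is left; 1 to 2 N at the red tab moves it. Aluminium bar 14 mm wide, 8 thick, reaching 165 mm from the hinge; its last 34 mm is a red tab, 20 wide, 9 thick.
- bar_hinge (a point): Hinge axis of that bar, 40 mm above the bench. Axes of the fixed jig: x level, from catch to hinge; y along the hinge pin; z up. The closed bar points along -x. The brass fork (cheeks 52 mm high, 35 mm wide over all) is 113 mm along -x; the black base (140 x 90 mm) ends at 125 mm, so the closed tab overhangs free. Board under the bar, parts to 33 mm high.
- bar_tab (a point): Middle of the red tab of that bar, 148 mm from the hinge axis, half-way through its thickness; moves with the bar; 40 mm above the bench when closed, about 150 to 185 mm at the start. Axes turn with the bar: x from tab to hinge, y along the hinge pin, z out of its upper face.
- idle_tab (a point): Middle of the red tab of the same kind of bar on the other, EMPTY jig (no green board), which stands open and must stay as it is. The jigs are 300 mm or more apart, centre to centre; either may be on the left.

How it is judged (in metres and radians):
At the end, for the whole second after the job is handed in: The bar over the green board is down in its fork, within 0.09 rad (5 degrees, about 10 mm at the fork) of fully closed, and still; the empty jig's tab is within 30 mm of where it started (value of joint bar below 0.09 rad and velocity of joint bar between -0.05 and 0.05 rad/s and distance of idle_tab from where it was at the start of the episode below 0.03 m); the robot touches nothing.
It fails at once if the empty jig's bar is moved by more than 30 mm at its tab (distance of idle_tab from where it was at the start of the episode above 0.03 m).
It also fails if it takes over 32 s, if anything falls off the work surface, if the arm or the gripper's body presses on something with over 40 N, if the wrist force passes 120 N, or if a joint passes its speed limit or range.

### The arm

A 6-joint arm with a two-finger parallel gripper is mounted at the origin on the work surface. World frame = base frame: x ahead of the robot, y to its left, z up, the work surface at z = 0. Lengths are in mm, angles in rad, forces in N, time in s.
With the tool pointing down it reaches from about 350 to 775 mm from the base axis. Payload 7.3 kg.
Tool frame: the origin (TCP) lies at the very end of the fingers, on their centre line; the grasp point (between the pads) lies 19 mm behind it (bot.grip_point_offset is the distance from the TCP to the grasp point, in mm); z points along the fingers, y is the line along which they close (so a half turn about z gives the same grasp; the last joint's range is limited). The gripper opens to 92 mm and grips with 3 to 60 N. Pads are 19 mm wide; open, the fingers measure 130 mm over their backs; the gripper's body (75 mm by 190 mm) begins 47 mm behind the grasp point.
Start: joints at [-1.373, 0.342, 1.524, -0, 1.275, -0.146], TCP at [176.983, -494.289, 226.741] pointing down, gripper open.
Joint ranges: [-2.53, 2.53], [-0.77, 2.02], [0.04, 2.7], [-1, 4.14], [0.28, 2.66], [-3.11, 3.11]. Speed limits (rad/s): [2.57, 2.57, 3.14, 3.14, 3.14, 3.14].

### API

Orientations are given as [roll, pitch, yaw] about the fixed x, y, z axes, in that order (R = Rz(yaw) Ry(pitch) Rx(roll)).
In Python, from plant import bot gives the robot as it stands. The module is installed in compiled form; this text tells all that it offers.
- The arm moves only by the shell command python3 -m jog 'ROWS' [OPENING]. ROWS is JSON, a list of rows, each a list of 6 numbers: the shift along the tool's x, y, z in mm, then the turn, a rotation vector about the tool's x, y, z in rad. In form: [[dx, dy, dz, rx, ry, rz], ...]. A call has 1 to 12 rows; each row shifts and turns the commanded pose from where the row before left it, along the tool's axes as they then stand; what a row does not reach is not made up. A row lasts 1/10 s, in which the tool goes at most 50 mm and 8.59 degrees, less where a joint would pass 70% of its speed; a pose out of reach is approached as far as the arm can. A call with a gripper value outside its range is refused whole. OPENING is the opening in per cent of the stroke, from 0 (shut) to 100 (fully open), set as the call begins (- or left out, the last holds). The fingers move at their own pace and stop on an object; the grip force is fixed at half the most. Time passes only in rows, so rows that do not move let the fingers close. It gives the time, the measured TCP pose, the force, the opening and the grip force at its end, in the units of the state.
- bot.get_obs(): the state, without advancing time (a new reading comes with each control period).
- bot.capture(name): name is "side" or "top"; returns the picture (384x512x3 uint8, red, green, blue); there is no depth.
- bot.camera_model(name): a dict with "fx", "fy", "cx", "cy" (pixels), "dist_coeffs" ([k1, k2, p1, p2, k3] as OpenCV has them; the pictures are not rectified), "position" and "orientation" of the camera in the world. Camera axes: x right, y down, z forward; pixel columns grow to the right and rows downward; lengths in mm; the calibration is good to about 2 mm. A picture is of the moment at which its call begins. camera_model takes no time and is no camera call.
- bot.close_job(): hands the job in; it is judged then, once.
Trained networks look in the newest picture that a camera, given by its name, has taken for a name from the list of things; names that differ only in an ending like _2 or _b are one class to them, and where a whole thing is asked for, a point or a joint stands for the part that bears it (a point fixed in the world has none). Each returns a list of dicts, best first, with "p" (0 to 1); they miss things now and then, are a little off and sometimes report something else, mostly with a low value. They report only what shows in the picture. A call takes as long as a camera call.
- bot.outline_of(target, camera): "mask" (384x512 bool, what is visible of it) and "pixel" ([column, row] in pixels, amid what is visible of it).
The state is a dict: "time": time; "joint_positions": joint angles; "dq": joint speeds; "tau": joint torques, N m; "tool_pos": TCP position; "tcp_rot": TCP orientation; "contact_force": force on the tool from outside, world axes, zero at the start; "moment": the same for the moment, N m; "grip_width": finger opening in mm; "finger_force": force on a finger pad.
Only numpy, scipy, OpenCV 4.12 (cv2) and the standard library are available. Lean on these libraries where they do the work, as an engineer would, in place of code of your own. Each camera call takes 0.05 s, during which the arm holds its last target. There are 200 camera calls.

## Working session

There is one attempt and no reset: what is moved stays moved. The work goes in short steps, Python scripts to look and compute and a shell command to move; the robot and the scene stay as the last step left them, time stands still between calls to the robot, and variables do not carry over. Pictures are saved under pics/ and viewed, at most 10 in all, crops included, and the job is handed in when it is done.

```bash
mkdir -p pics
python3 - <<'E'
from plant import bot
import cv2,numpy as np
for c in("top","side"):
    im=bot.capture(c); cv2.imwrite(f"pics/{c}0.png",im[:,:,::-1])
    m=bot.camera_model(c); print(c,m)
    for t in("bar","bar_tab","idle_tab","bar_hinge"):
        print(t,[(np.round(d["pixel"]),round(d["p"],2),int(d["mask"].sum())) for d in bot.outline_of(t,c)])
o=bot.get_obs();print(o["tool_pos"],o["tcp_rot"],o["time"])
E
```

```text
top {'fx': 402.9769156803154, 'fy': 402.9769156803154, 'cx': 256.7159868586494, 'cy': 186.71512123936716, 'dist_coeffs': array([-0.13934628,  0.        ,  0.        ,  0.        ,  0.        ]), 'position': array([457.92375995,  -3.83655418, 888.12738739]), 'orientation': array([-3.01698714, -0.0044645 , -1.55454601])}
bar [(array([150., 164.]), 0.59, 304)]
bar_tab [(array([145., 165.]), 0.83, 330)]
idle_tab [(array([338., 169.]), 0.59, 414)]
bar_hinge [(array([160., 178.]), 0.93, 2636)]
side {'fx': 414.0681250568132, 'fy': 414.0681250568132, 'cx': 252.34856542569597, 'cy': 198.6183079593595, 'dist_coeffs': array([-0.07194964,  0.        ,  0.        ,  0.        ,  0.        ]), 'position': array([518.93033907, 487.2895802 , 670.55982153]), 'orientation': array([-2.42116427e+00, -4.71527939e-04, -3.03276286e+00])}
bar [(array([223., 302.]), 0.58, 834)]
bar_tab []
idle_tab [(array([247., 131.]), 0.97, 435)]
bar_hinge [(array([230., 331.]), 0.59, 4863)]
[ 176.98847971 -494.25593163  226.71190765] [-3.14158925e+00  2.15052600e-05  3.43823831e-01] 0.5
```

View pics/top0.png

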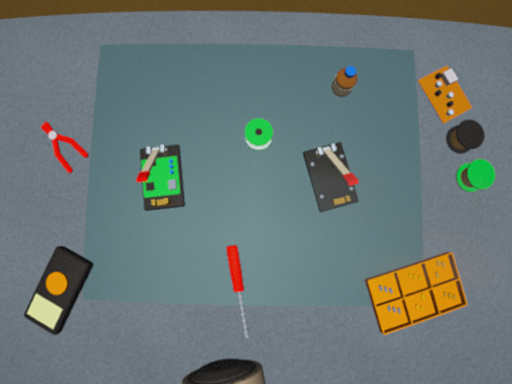

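View pics/side0.png

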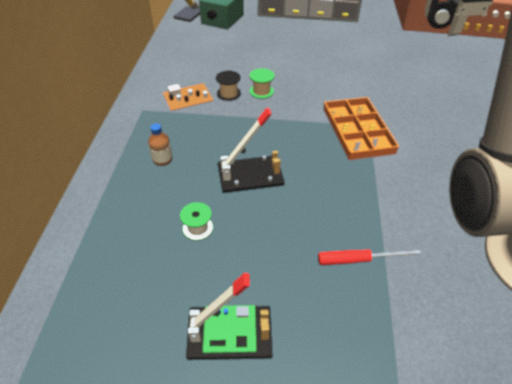

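Top view: the green-board jig is at left, around (162,177), with its hinge at the far end (~(155,149)), fork at (159,202) and tab at (143,177). The empty jig is on the right, with its tab at (350,180). Side view: tab of the board jig at (241,284), fork at (265,323). Next I'll zoom in on both.

Run:
```python
import cv2,numpy as np
a=cv2.imread("pics/top0.png")[135:220,120:200]; b=cv2.imread("pics/side0.png")[265:365,180:280]
a=cv2.resize(a,(400,425),interpolation=cv2.INTER_CUBIC); b=cv2.resize(b,(400,400),interpolation=cv2.INTER_CUBIC)
c=np.zeros((425,800,3),np.uint8); c[:,:400]=a; c[:400,400:]=b
cv2.imwrite("pics/crop.png",c)
```

```text
(no output)
```

View pics/crop.png

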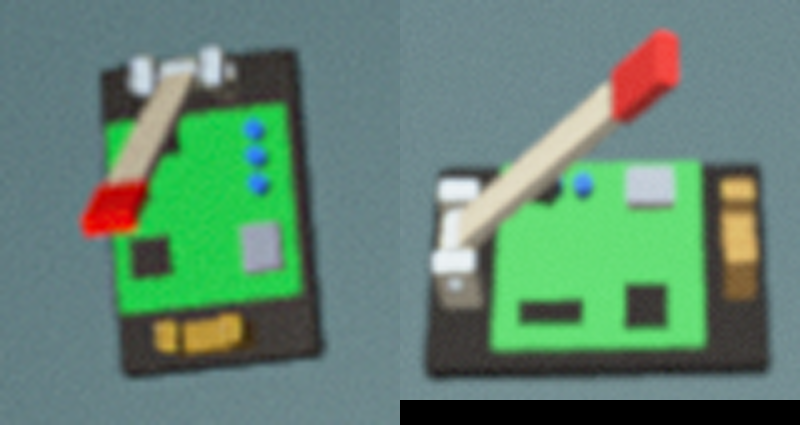

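```bash
cat > h.py <<'E'
from plant import bot
import cv2,numpy as np
from scipy.spatial.transform import Rotation as R
from scipy.optimize import least_squares
def proj(c,P):
    m=bot.camera_model(c); A=R.from_euler("xyz",m["orientation"]).as_matrix().T
    K=np.array([[m["fx"],0,m["cx"]],[0,m["fy"],m["cy"]],[0,0,1]])
    return cv2.projectPoints(np.array(P,float).reshape(-1,3),cv2.Rodrigues(A)[0],-A@m["position"],K,m["dist_coeffs"])[0].reshape(-1,2)
def pts(p,zt=48,zf=50):
    x,y,yaw,th=p; d=np.array([np.cos(yaw),np.sin(yaw),0]); H=np.array([x,y,0])
    tab=H+[0,0,40]-148*np.cos(th)*d+[0,0,148*np.sin(th)]
    return np.array([tab,H+[0,0,zt],H-113*d+[0,0,zf]])
def red(c,box):
    im=cv2.imread(c)[box[1]:box[3],box[0]:box[2]].astype(int)
    m=(im[...,2]>140)&(im[...,1]<90)&(im[...,0]<90); v,u=np.nonzero(m); return u.mean()+box[0],v.mean()+box[1],m.sum()
E
python3 - <<'E'
from h import *
rt=red("pics/top0.png",(125,160,165,190)); rs=red("pics/side0.png",(220,265,260,305)); print(rt,rs)
T=np.array([rt[:2],(155.2,149.2),(159.6,201.6)]); S=np.array([rs[:2],(194.3,320.5),(264.8,321)])
f=lambda p:np.r_[(proj("top",pts(p))-T).ravel(),(proj("side",pts(p))-S).ravel()]
r=least_squares(f,[560,200,0,1.],x_scale=[10,10,.1,.1]); print(r.x,np.round(r.fun,1)); print(pts(r.x))
rng=lambda q:np.r_[(proj("top",q)-T[0]).ravel(),(proj("side",q)-S[0]).ravel()]
q=least_squares(rng,[450,200,150]);print("tab free",q.x,q.fun)
for z in(10,):
  pass
E
```

```text
(np.float64(141.8989898989899), np.float64(176.27272727272728), np.int64(99)) (np.float64(240.82608695652175), np.float64(283.1642512077295), np.int64(207))
[6.41454532e+02 2.12498224e+02 1.12316698e-01 1.02591972e+00] [ 0.5 -0.6  0.4 -0.4 -1.  -0.6  0.3  0.5  0.3  0.3  0.6 -0.8]
[[565.22761467 203.90048475 166.56830574]
 [641.45453153 212.4982244   48.        ]
 [529.16653236 199.83310527  50.        ]]
tab free [564.91655437 204.23341185 168.2714305 ] [ 0.04947886 -0.59712033  0.43970769  0.09704901]
```

```bash
python3 -m jog '[[0,0,-30,0,0,0.116],[0,0,-30,0,0,0.116],[24,-31.5,0,0,0,0],[24,-31.5,0,0,0,0],[24,-31.5,0,0,0,0],[24,-31.5,0,0,0,0],[24,-31.5,0,0,0,0],[24,-31.5,0,0,0,0],[24,-31.5,0,0,0,0],[24,-31.5,0,0,0,0],[24,-31.5,0,0,0,0],[24,-31.5,0,0,0,0]]' 0
```

```text
time: 1.7
tool_pos: [380.9, -153.0, 287.0]
tcp_rot: [3.141, -0.001, 0.112]
contact_force: [1.0, 0.2, -0.1]
grip_width: 2.1
finger_force: 0.0
```

```bash
python3 -m jog '[[25.5,-33.4,0,0,0,0],[25.5,-33.4,0,0,0,0],[25.5,-33.4,0,0,0,0],[25.5,-33.4,0,0,0,0],[25.5,-33.4,0,0,0,0],[25.5,-33.4,0,0,0,0],[25.5,-33.4,0,0,0,0],[25.5,-33.4,0,0,0,0],[25.5,-33.4,0,0,0,0],[25.5,-33.4,0,0,0,0],[0,0,40,0,0,0],[0,0,40,0,0,0]]'
python3 - <<'E'
from h import *
for c,b in(("top",(90,120,210,220)),("side",(160,210,300,370))):
    im=bot.capture(c); cv2.imwrite(f"pics/{c}1.png",im[:,:,::-1])
a=cv2.imread("pics/top1.png")[120:220,100:200];b=cv2.imread("pics/side1.png")[230:370,160:300]
cv2.imwrite("pics/c1.png",np.hstack([cv2.resize(a,(400,400)),cv2.resize(b,(400,400))]))
E
```

```text
time: 2.9
tool_pos: [597.5, 207.5, 206.2]
tcp_rot: [-3.141, -0.003, 0.114]
contact_force: [1.2, -0.0, -1.3]
grip_width: 0.3
finger_force: 0.0
```

View pics/c1.png

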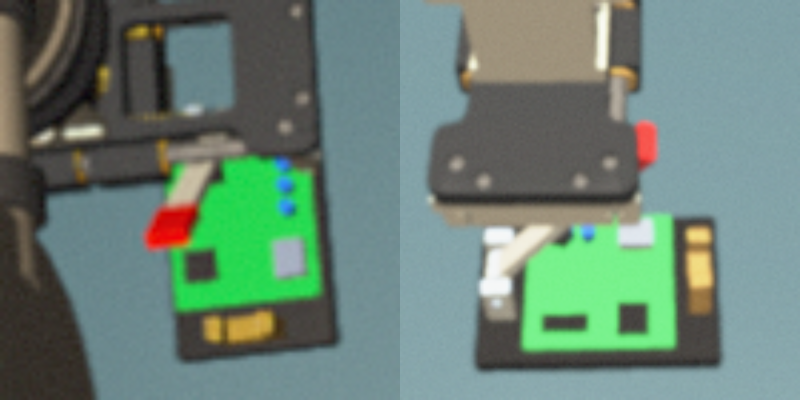

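The left half (top) shows the gripper in front of the bar's upper face, with the tab free at (172,225). The right half (side) shows the tab behind the gripper at (646,145). The position agrees with the measurement, so I start the push along the arc.

```bash
python3 -m jog '[[0,0,16,0,0,0],[-11,0,7,0,0,0],[-10,0,7,0,0,0],[-8,0,5,0,0,0],[-7,0,6,0,0,0],[-7,0,5,0,0,0],[-7,0,6,0,0,0],[-6,0,5.5,0,0,0],[-5,0,5.5,0,0,0],[-5,0,6,0,0,0],[-5,0,6,0,0,0],[0,0,0,0,0,0]]'
python3 - <<'E'
from h import *
for c in("top","side"):
    im=bot.capture(c); cv2.imwrite(f"pics/{c}2.png",im[:,:,::-1])
a=cv2.imread("pics/top2.png")[130:230,100:200];b=cv2.imread("pics/side2.png")[230:370,160:300]
cv2.imwrite("pics/c2.png",np.hstack([cv2.resize(a,(400,400)),cv2.resize(b,(400,400))]))
E
```

```text
time: 4.2
tool_pos: [524.7, 197.9, 130.6]
tcp_rot: [3.141, 0.002, 0.112]
contact_force: [-0.5, -1.2, -0.2]
grip_width: 0.4
finger_force: 0.0
```

View pics/c2.png

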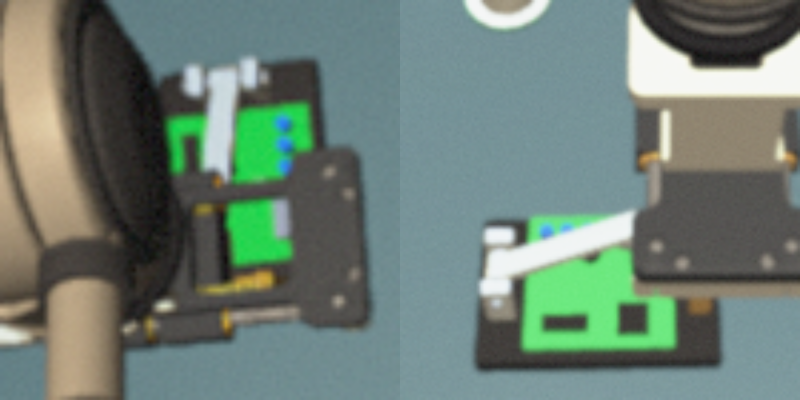

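The bar has come down to about 0.6 rad (white bar from hinge (497,268) to under the gripper at (635,215)), and it follows the finger. Continuing.

```bash
python3 -m jog '[[-4,0,6.5,0,0,0],[-4,0,6.5,0,0,0],[-3.7,0,6.7,0,0,0],[-3.7,0,6.7,0,0,0],[-3,0,7.3,0,0,0],[-2.5,0,7.3,0,0,0],[-2.5,0,7.5,0,0,0],[-2,0,7.5,0,0,0],[-1.5,0,7.5,0,0,0],[-1.5,0,7.5,0,0,0],[0,0,0,0,0,0]]' && python3 -m jog '[[-0.5,0,4,0,0,0],[-0.5,0,4,0,0,0],[0,0,3,0,0,0],[0,0,2,0,0,0],[0,0,1.5,0,0,0],[0,0,0,0,0,0]]'
```

```text
time: 5.4
tool_pos: [496.9, 194.6, 59.5]
tcp_rot: [3.141, 0.002, 0.112]
contact_force: [-0.4, 0.7, -0.1]
grip_width: 0.5
finger_force: 0.0
time: 6.0
tool_pos: [496.6, 194.6, 46.0]
tcp_rot: [3.141, 0.0, 0.112]
contact_force: [0.2, -0.3, 0.4]
grip_width: 0.6
finger_force: 0.0
```

Press in small steps until the hard stop shows.

```bash
python3 -m jog '[[0,0,1,0,0,0],[0,0,1,0,0,0],[0,0,0,0,0,0]]' ; python3 -m jog '[[0,0,0.7,0,0,0],[0,0,0.7,0,0,0],[0,0,0,0,0,0]]'
```

```text
time: 6.3
tool_pos: [496.8, 194.7, 44.7]
tcp_rot: [3.142, -0.0, 0.112]
contact_force: [-0.9, -1.0, 4.7]
grip_width: 0.6
finger_force: 2.2
time: 6.6
tool_pos: [496.9, 194.7, 44.4]
tcp_rot: [3.142, -0.001, 0.112]
contact_force: [-3.9, -0.8, 14.5]
grip_width: 0.2
finger_force: 7.3
```

Hard stop at z = 44.4 mm, which matches the expected 44.5 mm. Lifting straight up to let go and look.

```bash
python3 -m jog '[[0,0,-5,0,0,0],[0,0,-15,0,0,0],[0,0,-30,0,0,0],[-20,0,-30,0,0,0],[-30,0,-30,0,0,0],[-30,0,-30,0,0,0],[-30,0,-10,0,0,0],[0,0,0,0,0,0],[0,0,0,0,0,0]]'
python3 - <<'E'
from h import *
for c in("top","side"):
    im=bot.capture(c); cv2.imwrite(f"pics/{c}3.png",im[:,:,::-1])
b=cv2.imread("pics/side3.png")
cv2.imwrite("pics/c3.png",np.hstack([cv2.resize(b[90:210,200:320],(400,400)),cv2.resize(b[240:370,170:300],(400,400))]))
print(red("pics/side0.png",(230,100,285,150)),red("pics/side3.png",(230,100,285,150)))
E
```

```text
time: 7.5
tool_pos: [387.7, 182.5, 193.2]
tcp_rot: [-3.141, -0.002, 0.112]
contact_force: [-0.5, -0.1, -0.1]
grip_width: 0.2
finger_force: 0.0
(np.float64(264.0752688172043), np.float64(116.06451612903226), np.int64(93)) (np.float64(264.0531914893617), np.float64(116.70212765957447), np.int64(94))
```

View pics/c3.png

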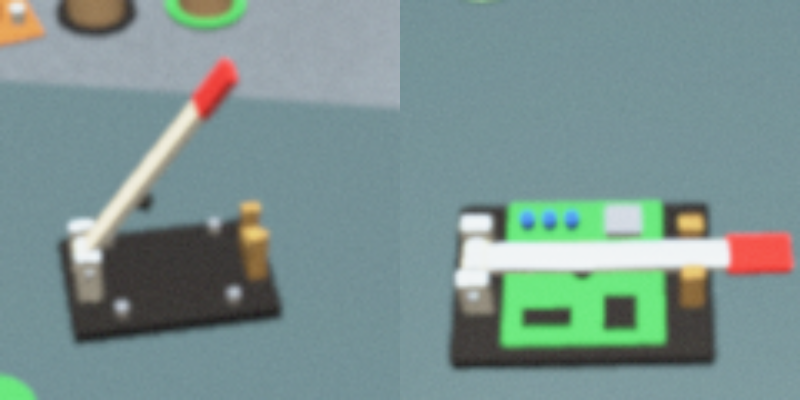

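The bar lies level between the fork cheeks, with its tab at (760,253) overhanging. The idle bar still stands, unmoved, with its tab at (215,88).

```bash
python3 -c "
from plant import bot
print(bot.close_job())"
```

```text
the job is handed in; nothing more can be done
None
```

I closed the bar over the green board down to its hard stop in the brass fork and released it. The empty jig's bar did not move, and I handed the job in after about 7.6 s on the robot's clock; no verdict came back.

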